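Chuck a blocked lens in the groover

ROBOT

A 7-joint arm with a two-finger parallel gripper is mounted at the origin on a cart in front of the work surface, level with it; the furniture and walls round the work are solid. World frame = base frame: x ahead of the robot, y to its left, z up, the work surface at z = 0. Lengths are in m, angles in rad, forces in N, time in s.
With the tool pointing down it reaches from about 0.4 to 0.85 m from the base axis. Payload 4.5 kg.
Tool frame: the origin (TCP) lies at the very end of the fingers, on their centre line; the grasp point (between the pads) lies 19 mm behind it; z points along the fingers, y is the line along which they close (so a half turn about z gives the same grasp; the last joint's range is limited). The gripper opens to 88 mm and grips with 3 to 60 N. Pads are 18 mm wide; open, the fingers measure 123 mm over their backs; the gripper's body (75 mm by 187 mm) begins 45 mm behind the grasp point.
Start: joints at [1.349, 0.689, -0.195, 1.565, 0.157, 0.902, -0.215], TCP at [0.158, -0.605, 0.239] pointing down, gripper open.
Joint ranges: [-3.01, 3.01], [-0.46, 2.08], [-1.47, 1.51], [0.13, 2.56], [-1, 4.14], [0.04, 2.09], [-2.66, 2.66]. Speed limits (rad/s): [2.57, 2.57, 3.14, 3.14, 3.14, 3.14, 3.14].

INTERFACE

Orientations are given as a unit quaternion [x, y, z, w].
In Python, from plant import r, optics gives the robot as it stands.
- The arm moves only by the tool servo_tool, never from a script. Its arguments are lists of equal length, an entry for each row: "translation": the shift along the tool's x, y, z in m, a list of three; "turn": the turn, a rotation vector about the tool's x, y, z in rad, a list of three. In form: {"translation": [[dx, dy, dz], ...], "turn": [[rx, ry, rz], ...]}. A call has 1 to 10 rows; each row shifts and turns the commanded pose from where the row before left it, along the tool's axes as they then stand; what a row does not reach is not made up. A row lasts 1/8 s, in which the tool goes at most 62.5 mm and 10.7 degrees, less where a joint would pass 70% of its speed; a pose out of reach is approached as far as the arm can. A call is refused whole if a number of a shift passes 0.0625 or a number of a turn 0.188, either way. A call with a gripper value outside its range is refused whole. "grip" is the opening, from 0 (shut) to 1 (fully open), set as the call begins (left out, the last holds). The fingers move at their own pace and stop on an object; "grip_force" is the grip in N (left out, the last holds). Time passes only in rows, so rows that do not move let the fingers close. It gives the time, the measured TCP pose, the force, the opening and the grip force at its end, in the units of the state.
- r.get_state(): the state, without advancing time (a new reading comes with each control period).
- optics.snapshot(name): name is "scene" or "side" or "wrist"; returns a dict with "img" (480x640x3 uint8, red, green, blue), "z_map" (480x640 float32, m along the optical axis (not along the pixel's ray), 0 where there is no reading), "mtx" (3x3 intrinsics, pixels), "R" (3x3) and "t" (3): a world point X has camera coordinates R X + t. Camera axes: x right, y down, z forward; pixel columns grow to the right and rows downward; lengths in m; the calibration is good to about 2 mm. A picture is of the moment at which its call begins.
- r.finish_job(): hands the job in; it is judged then, once.
The state is a dict: "clock": time; "q": joint angles; "qd": joint speeds; "joint_torque": joint torques, N m; "tool_pos": TCP position; "eef_rot": TCP orientation; "contact_force": force on the tool from outside, world axes, zero at the start; "moment": the same for the moment, N m; "opening": opening from 0.0 (shut) to 1.0 (fully open); "finger_force": force on a finger pad.
Only numpy, scipy, OpenCV 4.12 (cv2) and the standard library are available. Lean on these libraries where they do the work, as an engineer would, in place of code of your own. Each camera call takes 0.05 s, during which the arm holds its last target. There are 200 camera calls.

TASK

Load the rounded-rectangular lens into the bench groover: lift it out of the stand, set the tapered nose of its block's stem into the mouth of the chuck, turn it until the splines mesh, and slide it home until the block's flange sits on the chuck's rim. A spring in the chuck pushes it back out, so finish while still holding the lens pressed fully home with the gripper, ready for me to tighten the lock ring. Leave the round lens in the stand and the other things on the bench where they are.

Things in the scene. Friction and masses are not known exactly. Their poses are not given: they have to be found in the camera images.
- edged_lens: The lens to load, clear, rounded-rectangular, 50 mm long (x axis) by 38 wide (y), on a slick black plastic block whose stem points down; 50 g. Origin: centre of the stem's lower tip, z up. Heights over it: tapered nose 0-8 mm (radius 4.5 to 9), core radius 9; four splines 10-24 mm, 4.5 mm wide, to radius 12.5, at 0, 90.. deg from x; flange radius 17.5, underside at 24 mm; lens rim 34-39 mm
- lens_centre (a point): Middle of that lens, at half height of its rim, 36.5 mm above the stem's tip. Grip the rim from above across the 38 mm width (fingers closing along its y); the fingertips may reach 5 mm below the rim. At the start it hangs by its flange in an end hole of the stand, its x axis within about 0.35 rad of the stand's; stem tip 10 mm above the bench, rim 44-49 mm
- round_lens: Another job's lens, round, 43 mm across, on a block of the same kind, in the other end hole of the stand; origin at its stem's tip. To be left there.
- lens_stand: Fixed aluminium stand, 62 x 196 x 34 mm (x, y, z), origin at the centre of its underside. Three upright holes of 28 mm diameter, 28 mm deep, at y = -65, 0 and +65 mm in its own frame; the middle one is empty.
- groover: Bench lens groover: white machine, 230 x 160 mm (x, y), front to the robot; fixed. Origin at the centre of its underside. The chuck stands upright 60 mm in front of the origin (machine x = -60 mm), its rim 105 mm above the bench. Behind, from 65 mm behind the chuck's axis, are the parked cutter and the motor housing, up to 145 mm high.
- chuck_mouth (a point): Centre of the chuck's mouth at rim height; z up; turns with the chuck. Steel tube, 38 mm outside. Below the rim: plain mouth of radius 15.5 mm for 5 mm, then bore of radius 10 with four grooves 6.5 mm wide to radius 13.5, at 0, 90.. deg from x; any of the four positions fits. Unmeshed, a stem stops with its tip 15 mm below the rim; home, 24 mm below, its flange on the rim.
- chuck (a joint): Angle of the chuck about its upright axis relative to the machine, rad, positive anticlockwise from above; at 0 the point's x axis is along the machine's x axis. Its gear drive holds it still up to about 0.4 Nm.
- ejector (a joint): How far the spring-loaded ejector in the bottom of the chuck is pushed down, m: 0 free (its top 18 mm below the rim), 0.006 when the stem is home. Its spring pushes up with 2.4 N at first contact and 7.2 N when home.
- pad_roll: Cream roll of blocking pads, 62 mm across, 26 mm high, lying on the bench; origin under its centre. Not to be disturbed.
- screwdriver: Small precision screwdriver with a swivel cap, 109 mm long, lying on the bench; origin under its middle. Not to be disturbed.
- marker_pen: Marker pen, 133 mm long, lying on the bench; origin under its middle. Not to be disturbed.
- lens_spray: Spray bottle of lens cleaner, 42 mm across, 140 mm high, standing to the right of the groover; origin under its centre. Not to be disturbed.
- hooded_instrument: Tall fixed instrument under a grey dust cover at the left of the bench, about 160 x 190 mm and 455 mm high, nearest the robot's start; origin under its centre. To be kept clear of.

How it is judged:
By the outcome, as a careful person would: the job done as asked, in the order asked, and still so for the second after the job is handed in, while the arm keeps its last pose, push and grip.
It also fails if it takes over 45 s, if anything falls off the work surface, if the arm or the gripper's body presses on something with over 40 N, if the wrist force passes 120 N, or if a joint passes its speed limit or range.

## Working session

There is one attempt and no reset: what is moved stays moved. The work goes in short steps, Python scripts to look and compute and a tool call to move; the robot and the scene stay as the last step left them, time stands still between calls to the robot, and variables do not carry over. Pictures are saved under pics/ and viewed, at most 10 in all, crops included, and the job is handed in when it is done.

Besides the shell and the picture viewer there is one more tool, called in YAML: its name, and indented under it one key for each argument. servo_tool: Moves the arm, as the interface text tells. Its arguments: {"type":"object","properties":{"translation":{"type":"array"},"turn":{"type":"array"},"grip":{"type":"number"},"grip_force":{"type":"number"}},"required":["translation","turn"]}

```bash
mkdir -p pics; cat > h.py <<'E'
import numpy as np, cv2, sys
from scipy.spatial.transform import Rotation as Ro
from plant import r, optics
def snap(n,f=None):
    s=optics.snapshot(n)
    np.savez('/tmp/%s.npz'%(f or n),**s)
    if f: cv2.imwrite('pics/%s.png'%f,s['img'][:,:,::-1])
    return s
def ray(s,u,v):
    d=s['R'].T@np.linalg.inv(s['mtx'])@np.array([u,v,1.]); return -s['R'].T@s['t'],d
def plane(s,u,v,z):
    c,d=ray(s,u,v); return c+d*(z-c[2])/d[2]
def dep(s,u,v):
    c,d=ray(s,u,v); return c+d*s['z_map'][int(v),int(u)]
def cloud(s):
    v,u=np.mgrid[0:480,0:640]; p=np.stack([u,v,np.ones_like(u)],-1).reshape(-1,3)@np.linalg.inv(s['mtx']).T
    p=p*s['z_map'].reshape(-1,1); return ((p-s['t'])@s['R']).reshape(480,640,3)
def proj(s,X):
    c=s['R']@np.array(X)+s['t']; p=s['mtx']@c; return p[:2]/p[2]
E
python3 - <<'E'
from h import *
for n in ('scene','side','wrist'):
    s=snap(n,n+'0'); print(n,(-s['R'].T@s['t']).round(3),s['R'][2].round(2))
st=r.get_state(); print({k:np.round(v,3) for k,v in st.items()})
E
```

```text
scene [-0.027  0.616  0.999] [ 0.45 -0.46 -0.77]
side [0.005 0.946 1.019] [ 0.36 -0.63 -0.69]
wrist [ 0.238 -0.583  0.384] [-0.31 -0.08 -0.95]
{'clock': np.float64(0.15), 'q': array([ 1.349,  0.69 , -0.194,  1.566,  0.157,  0.903, -0.215]), 'qd': array([ 0.001, -0.002, -0.001, -0.004,  0.   ,  0.001,  0.001]), 'joint_torque': array([-1.0000e-03, -5.2786e+01, -1.2690e+00, -1.5359e+01, -5.3000e-02,
        4.0000e-03,  0.0000e+00]), 'tool_pos': array([ 0.158, -0.604,  0.238]), 'eef_rot': array([ 0.992,  0.128, -0.   , -0.001]), 'contact_force': array([-0.238, -0.009, -0.58 ]), 'moment': array([0.011, 0.01 , 0.028]), 'finger_force': np.float64(0.0), 'opening': np.float64(1.004)}
```

View pics/scene0.png

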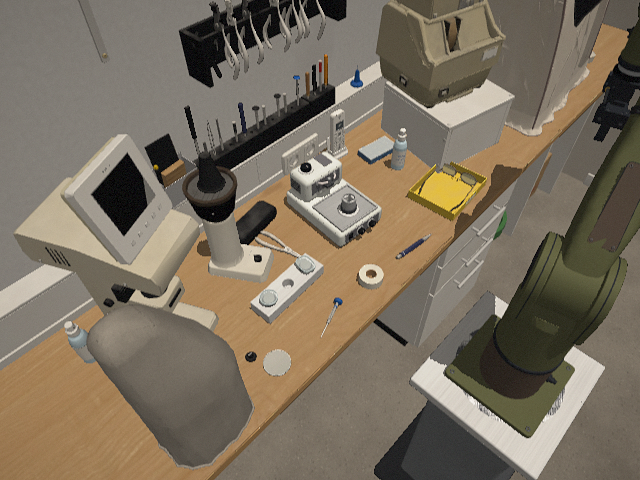

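View pics/side0.png

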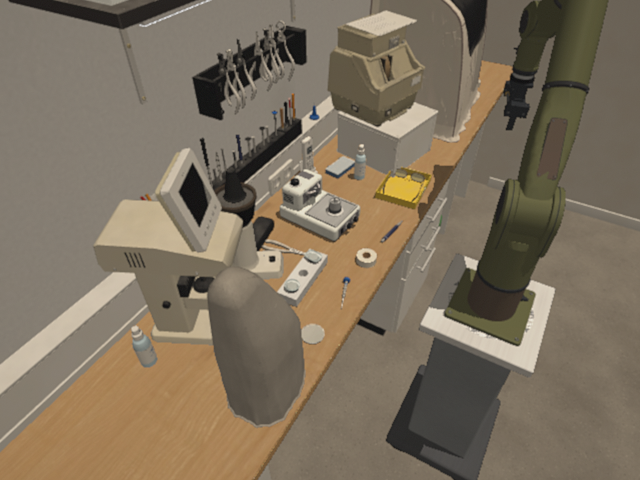

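The scene shows the stand at about (288,288) with lenses at (268,297) and (304,263), and the groover's chuck at (348,200). The arm is far right. Next I'll enlarge these regions and get rough positions.

```bash
python3 - <<'E'
from h import *
s=dict(np.load('/tmp/scene0.npz')); c=cloud(s)
im=s['img'][:,:,::-1]
a=cv2.resize(im[245:325,240:340],(800,600)[:1]+(640,) if 0 else (700,560),interpolation=cv2.INTER_CUBIC)[:300*2]
b=cv2.resize(im[180:250,300:400],(700,490),interpolation=cv2.INTER_CUBIC)
out=np.vstack([cv2.resize(a,(375,300)),cv2.resize(b,(375,300))])
cv2.imwrite('pics/crop.png',out)
for n,(u,v) in dict(l1=(268,297),l2=(304,263),mid=(288,283),chuck=(348,198),chuckrim=(349,192),roll=(371,270),bottle=(400,140)).items(): print(n,c[v,u].round(3))
m=(abs(c[...,2]-.034)<.004)&(np.mgrid[0:480,0:640][1]>240)&(np.mgrid[0:480,0:640][1]<335)
p=c[m]; p=p[(p[:,0]>.4)&(p[:,0]<1)]; print(len(p),p.min(0),p.max(0))
print(cv2.minAreaRect((p[:,:2]*1000).astype(np.float32)))
E
```

```text
l1 [0.501 0.25  0.052]
l2 [0.509 0.122 0.054]
mid [0.515 0.174 0.017]
chuck [ 0.559 -0.097  0.087]
chuckrim [ 0.56  -0.101  0.106]
roll [0.389 0.004 0.02 ]
bottle [ 0.595 -0.367  0.105]
2279 [ 0.47067524 -0.30275444  0.03000163] [0.82495638 0.2812896  0.03799237]
((682.5144653320312, 18.842559814453125), (264.88690185546875, 664.898193359375), 42.493465423583984)
```

View pics/crop.png

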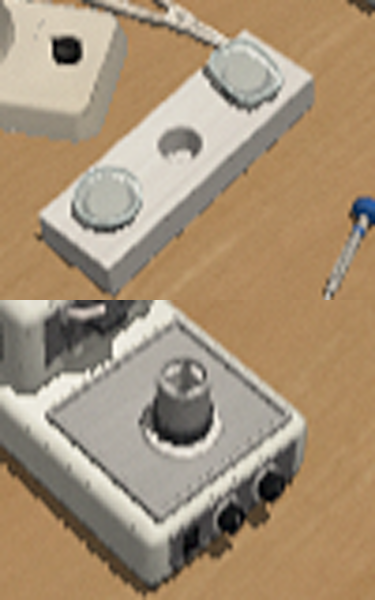

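The rounded-rectangular lens is the right-hand one, at roughly (0.51, 0.12). The round one is at (0.50, 0.25) and the chuck at (0.56, -0.10). Next I'll check the transit corridor for tall objects.

```bash
python3 - <<'E'
from h import *
s=dict(np.load('/tmp/scene0.npz')); c=cloud(s)
u=np.mgrid[0:480,0:640][1]
for y0 in np.arange(-.7,.5,.1):
    row=[]
    for x0 in np.arange(.2,1.0,.1):
        m=(c[...,0]>x0)&(c[...,0]<x0+.1)&(c[...,1]>y0)&(c[...,1]<y0+.1)&(s['z_map']>0)
        row.append(round(float(c[...,2][m].max()),2) if m.any() else None)
    print(round(y0,1),row)
w=dict(np.load('/tmp/wrist0.npz')); st=r.get_state()
R=Ro.from_quat(st['eef_rot']).as_matrix(); print(R.round(3)); print('cam in tool',(R.T@(-w['R'].T@w['t']-st['tool_pos'])).round(4)); print((R.T@w['R'].T).round(3)); print(w['mtx'])
E
```

```text
-0.7 [0.54, 0.01, 0.18, 0.43, 0.43, None, 0.35, None]
-0.6 [0.54, 0.01, 0.18, 0.43, 0.45, 0.43, 0.38, None]
-0.5 [-0.11, 0.04, 0.18, 0.35, 0.46, 0.43, 0.4, None]
-0.4 [-0.77, 0.03, 0.03, 0.14, 0.14, 0.46, 0.46, None]
-0.3 [-0.77, 0.03, 0.03, 0.01, 0.01, 0.45, 0.49, None]
-0.2 [-0.76, 0.02, 0.06, 0.11, 0.14, 0.45, 0.52, None]
-0.1 [-0.76, 0.03, 0.07, 0.11, 0.15, 0.45, 0.56, None]
-0.0 [-0.76, 0.03, 0.04, 0.05, 0.03, 0.45, 0.57, None]
0.1 [-0.77, 0.02, 0.06, 0.06, 0.29, 0.28, 0.6, None]
0.2 [-0.77, 0.01, 0.05, 0.05, 0.36, 0.36, 0.64, None]
0.3 [-0.77, 0.01, 0.02, 0.41, 0.52, 0.01, 0.67, None]
0.4 [None, 0.38, 0.37, 0.52, 0.52, 0.37, 0.66, None]
[[ 0.967  0.253 -0.   ]
 [ 0.253 -0.967  0.001]
 [-0.    -0.001 -1.   ]]
cam in tool [ 0.0828 -0.0005 -0.1455]
[[ 0.001 -0.947 -0.32 ]
 [ 1.     0.001  0.001]
 [-0.    -0.32   0.947]]
[[407.59234409   0.         321.32881481]
 [  0.         407.59234409 234.87382213]
 [  0.           0.           1.        ]]
```

servo_tool:
  translation:
    - [0.035,-0.023,-0.016]
    - [0.035,-0.023,-0.016]
    - [0.035,-0.023,-0.016]
    - [0.035,-0.023,-0.016]
    - [0.035,-0.023,-0.016]
    - [0.033,-0.033,0]
    - [0.033,-0.033,0]
    - [0.033,-0.033,0]
    - [0.033,-0.033,0]
    - [0.033,-0.033,0]
  turn:
    - [0,0,0]
    - [0,0,0]
    - [0,0,0]
    - [0,0,0]
    - [0,0,0]
    - [0,0,0]
    - [0,0,0]
    - [0,0,0]
    - [0,0,0]
    - [0,0,0]

```text
clock: 1.4
tool_pos: [0.4167, -0.2464, 0.3186]
eef_rot: [0.992, 0.128, -0.0, -0.0]
contact_force: [0.6, -0.2, -0.3]
opening: 0.998
finger_force: 0.0
```

servo_tool:
  translation:
    - [0.0245,-0.031,0.01]
    - [0.0245,-0.031,0.01]
    - [0.0245,-0.031,0.01]
    - [0.0245,-0.031,0.01]
    - [0,0,0]
    - [0,0,0]
  turn:
    - [0,0,0]
    - [0,0,0]
    - [0,0,0]
    - [0,0,0]
    - [0,0,0]
    - [0,0,0]

```text
clock: 2.15
tool_pos: [0.4793, -0.1038, 0.2786]
eef_rot: [0.992, 0.127, -0.0, 0.0]
contact_force: [0.7, -0.2, 0.7]
opening: 1.002
finger_force: 0.0
```

```bash
python3 - <<'E'
from h import *
s=snap('wrist','w1'); im=s['img'][:,:,::-1]
u,v=proj(s,[.56,-.1,.105]); print(u,v)
u,v=int(u),int(v); cr=im[max(0,v-50):v+50,u-60:u+60]
big=cv2.resize(cr,None,fx=4,fy=4,interpolation=cv2.INTER_CUBIC)
print(u-60,max(0,v-50))
cv2.imwrite('pics/w1m.png',np.vstack([cv2.resize(im[:,80:560],(480,480))[120:480] if 0 else cv2.resize(im,(320,240)).repeat(1,0),cv2.resize(big,(320,267))]) if 0 else np.hstack([cv2.resize(im,(400,300)),cv2.resize(big,(360,300))]))
E
```

```text
344.07944386210926 102.33199704135038
284 52
```

View pics/w1m.png

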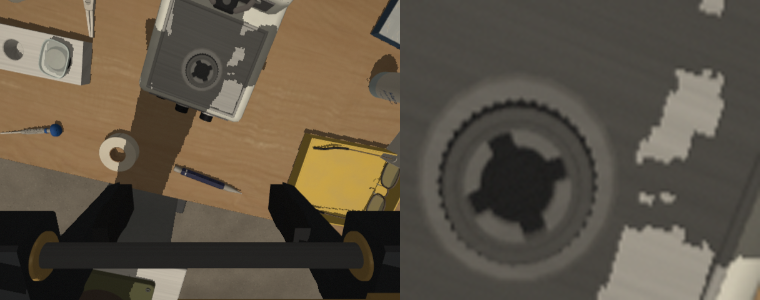

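The wrist view shows the chuck's dark star-shaped bore at about (323,113) full-image pixels, and the rounded-rectangular lens at about (88,91). I'll measure the chuck here, then move over to the lens.

```bash
cat >> h.py <<'E'
def star(s,u,v,z=.100,thr=45,half=26):
    g=cv2.cvtColor(s['img'],cv2.COLOR_RGB2GRAY); u,v=int(u),int(v)
    m=np.zeros_like(g); m[v-half:v+half,u-half:u+half]=(g[v-half:v+half,u-half:u+half]<thr)
    n,l,st,ce=cv2.connectedComponentsWithStats(m)
    k=1+np.argmax(st[1:,4]); ys,xs=np.nonzero(l==k)
    P=np.array([plane(s,a,b,z)[:2] for a,b in zip(xs,ys)])
    c=P.mean(0); d=P-c; w=d[:,0]+1j*d[:,1]; ra=abs(w); o=ra>.0105
    ang=np.angle((w[o]**4).sum())/4
    return ce[k],c,ang,ra.max(),len(xs),o.sum()
E
python3 - <<'E'
from h import *
s=dict(np.load('/tmp/w1.npz'));g=cv2.cvtColor(s['img'],cv2.COLOR_RGB2GRAY)
print(g[113,295:352])
for t in (35,42,50): print(t,star(s,323,113,thr=t))
c=cloud(s)
for v in range(85,142,4): print((c[v,299:349:4,2]*1000).round().astype(int))
m=(c[...,2]>.101)&(c[...,2]<.11); m[:80]=0; m[145:]=0; m[:,:290]=0; m[:,355:]=0
p=c[m]; print(cv2.minEnclosingCircle((p[:,:2]*1000).astype(np.float32)), np.median(p[:,2]))
s0=dict(np.load('/tmp/scene0.npz'));c0=cloud(s0)
m=(c0[...,2]>.10)&(c0[...,0]>.5)&(c0[...,0]<.75)&(c0[...,1]>0.0)&(c0[...,1]<.25);p=c0[m];print('tower',p.min(0),p.max(0),len(p))
E
```

```text
[94 80 52 57 71 70 67 63 68 72 84 92 93 93 90 73 29 30 32 30 30 31 30 31
 31 30 31 31 30 31 32 30 31 30 32 31 30 29 32 35 57 82 89 91 93 92 75 70
 65 69 71 71 67 53 79 94 94]
35 (array([322.43510055, 112.86106033]), array([ 0.54844956, -0.08638899]), np.float64(0.6436677033952947), np.float64(0.012128279154628174), 547, np.int64(53))
42 (array([322.44655172, 112.90689655]), array([ 0.54841814, -0.0864064 ]), np.float64(0.6399991098425465), np.float64(0.012444931735884315), 580, np.int64(68))
50 (array([322.62644628, 112.98016529]), array([ 0.54839941, -0.08655346]), np.float64(0.6408441292434026), np.float64(0.012724061228800923), 605, np.int64(80))
[58 63 62 63 63 75 75 63 63 62 62 63 59]
[ 63  62  63  76 103 105 105 104 104  77  62  62  62]
[ 61  63 104 104 105 100 100 101 105 104  77  61  63]
[ 63  77 105 101  85  77 100 100  99  99 104  77  62]
[ 63 104 100 100  76  77  77  76 100 100  99 103  75]
[ 76 104 100  99  76  87  87  85  75  78  99 105  77]
[105 101 100  75  86  87  88  86  86  77  77 104 104]
[105  98  98  75  87  87  86  89  87  76  99 100 103]
[103 100  77  76  88  87  86  87  77  91 100 102 104]
[104 104  96  75  78  85  87  88  76 101  99 105 103]
[ 62 105 100  98 100  81  76  76  76 100 100 105  63]
[ 63 104 103 100 100 100  99  76  93  99 105 103  64]
[ 62  62 104 105 101  99 100  99 102 105 103  64  62]
[ 59  62  63  63 105 105 103 105 105  62  62  60  57]
[58 58 61 64 61 62 64 62 62 63 60 58 58]
((548.0039672851562, -86.8394546508789), 19.058530807495117) 0.10440168966529167
tower [0.62413801 0.16615882 0.10030348] [0.74488638 0.24995047 0.35989801] 2347
```

servo_tool:
  translation:
    - [-0.01,-0.05,0]
    - [-0.01,-0.05,0]
    - [-0.01,-0.05,0]
    - [-0.01,-0.05,0]
    - [0,0,0]
    - [0,0,0]
  turn:
    - [0,0,0]
    - [0,0,0]
    - [0,0,0]
    - [0,0,0]
    - [0,0,0]
    - [0,0,0]

```text
clock: 2.95
tool_pos: [0.3909, 0.0789, 0.2789]
eef_rot: [0.992, 0.126, 0.0, 0.0]
contact_force: [0.1, 0.5, 0.3]
opening: 1.0
finger_force: 0.0
```

```bash
python3 - <<'E'
from h import *
s=snap('wrist','w2'); im=s['img'][:,:,::-1]
u,v=proj(s,[.51,.12,.047]); print(u,v)
u,v=int(u),int(v); x0,y0=u-75,max(0,v-75); cr=im[y0:y0+150,x0:x0+150]
print(x0,y0); cv2.imwrite('pics/w2m.png',cv2.resize(cr,None,fx=4,fy=4,interpolation=cv2.INTER_CUBIC))
E
```

```text
309.7388709662487 43.92317364128998
234 0
```

View pics/w2m.png

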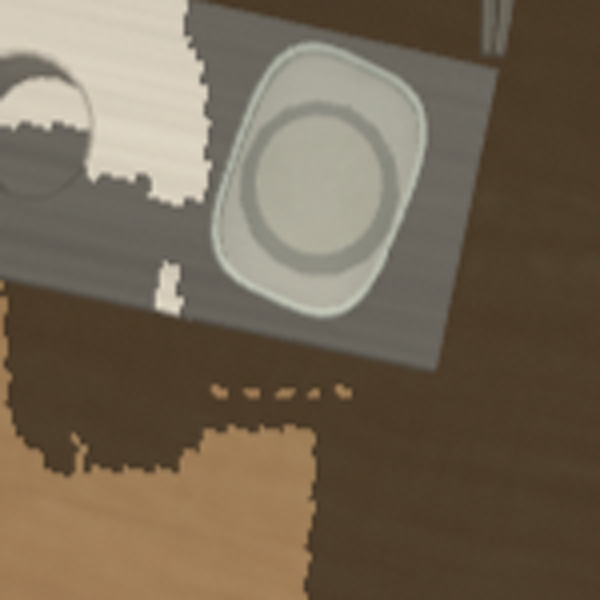

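The lens outline is at crop (210..428, 42..318), with its centre at about (314,45) full pixels and its long axis tilted slightly clockwise. I'll measure it from depth, and by its rim outline across two views.

```bash
cat >> h.py <<'E'
def lens(s,X,zr=(.041,.056),zp=.049,box=50):
    c=cloud(s); u,v=proj(s,X).astype(int); b=np.zeros((480,640),bool); b[max(0,v-box):v+box,max(0,u-box):u+box]=1
    m=(b&(c[...,2]>zr[0])&(c[...,2]<zr[1])).astype(np.uint8)
    m=cv2.morphologyEx(m,cv2.MORPH_OPEN,np.ones((3,3)))
    n,l,st,ce=cv2.connectedComponentsWithStats(m); k=1+np.argmax(st[1:,4]); M=(l==k).astype(np.uint8)
    ct=max(cv2.findContours(M,0,1)[0],key=len)[:,0]
    P=np.array([plane(s,a,b,zp)[:2] for a,b in ct])
    rc=cv2.minAreaRect((P*1000).astype(np.float32))
    ys,xs=np.nonzero(M); D=c[M>0]
    Q=np.array([plane(s,a,b,zp)[:2] for a,b in zip(xs,ys)]); w,e=np.linalg.eigh(np.cov(Q.T)); a=e[:,1]*np.sign(e[0,1])
    return dict(uv=(xs.mean(),ys.mean()),cen=Q.mean(0),ang=np.arctan2(a[1],a[0]),rect=rc,zmed=np.median(D[:,2]),zpc=np.percentile(D[:,2],[5,95]),n=len(xs))
def tri(s1,p1,s2,p2):
    A=[];B=[]
    for s,p in((s1,p1),(s2,p2)):
        c,d=ray(s,*p); d/=np.linalg.norm(d); m=np.eye(3)-np.outer(d,d); A.append(m);B.append(m@c)
    return np.linalg.lstsq(np.vstack(A),np.hstack(B),rcond=None)[0]
E
python3 - <<'E'
from h import *
a=dict(np.load('/tmp/w1.npz'));b=dict(np.load('/tmp/w2.npz'))
L=[lens(s,[.51,.12,.047]) for s in (a,b)]
for l in L: print(l)
print('tri',tri(a,L[0]['uv'],b,L[1]['uv']))
u,v=proj(b,[.548,-.0866,.1]); print('chuck px in w2',u,v)
E
```

```text
{'uv': (np.float64(86.46852871754524), np.float64(93.05782848151063)), 'cen': array([0.51058395, 0.1154848 ]), 'ang': np.float64(-0.18992763096637577), 'rect': ((510.0037536621094, 115.42215728759766), (39.9356803894043, 50.55732345581055), 82.11068725585938), 'zmed': np.float64(0.049639744038506226), 'zpc': array([0.0473511 , 0.05125882]), 'n': 2542}
{'uv': (np.float64(313.3018372703412), np.float64(44.17210348706412)), 'cen': array([0.51020063, 0.1169359 ]), 'ang': np.float64(-0.12211473953064508), 'rect': ((509.6964416503906, 116.87452697753906), (38.02835464477539, 50.03546142578125), 81.53138732910156), 'zmed': np.float64(0.04974448902078474), 'zpc': array([0.04795242, 0.05129294]), 'n': 2667}
tri [0.51051594 0.11700964 0.04627656]
chuck px in w2 593.6374681077631 57.79620353575725
```

servo_tool:
  translation:
    - [0.031,-0.0018,0.01]
    - [0.031,-0.0018,0.01]
    - [0.031,-0.0018,0.01]
    - [0.0317,-0.0018,0.01]
    - [0,0,0.022]
    - [0,0,0.022]
    - [0,0,0.022]
    - [0,0,0.022]
    - [0,0,0]
    - [0,0,0]
  turn:
    - [0,0,0]
    - [0,0,0]
    - [0,0,0]
    - [0,0,0]
    - [0,0,0.098]
    - [0,0,0.098]
    - [0,0,0.098]
    - [0,0,0.098]
    - [0,0,0]
    - [0,0,0]

```text
clock: 4.25
tool_pos: [0.51, 0.1179, 0.1512]
eef_rot: [0.998, -0.068, 0.0, 0.0]
contact_force: [-0.0, -0.0, -0.3]
opening: 1.001
finger_force: 0.0
```

```bash
python3 - <<'E'
from h import *
s=snap('wrist','w3'); st=r.get_state(); p=st['tool_pos']; R=Ro.from_quat(st['eef_rot']).as_matrix()
b=dict(np.load('/tmp/w2.npz'))
l=lens(s,[.51,.117,.047],box=75); print(l); lb=lens(b,[.51,.117,.047])
print('tri',tri(s,l['uv'],b,lb['uv']))
print('tcp',p,'yaw',np.arctan2(R[1,0],R[0,0]),'q',np.round(st['q'],3),'tooldelta',R.T@(np.r_[l['cen'],.0465]-p))
cv2.imwrite('pics/w3m.png',s['img'][:,:,::-1])
c=cloud(s); m=np.zeros((480,640),bool)
E
```

```text
{'uv': (np.float64(322.97231833910035), np.float64(231.35195254572417)), 'cen': array([0.51120584, 0.11661251]), 'ang': np.float64(-0.13983152729570306), 'rect': ((510.564208984375, 116.69343566894531), (37.588436126708984, 50.53993606567383), 82.21327209472656), 'zmed': np.float64(0.04993941880380568), 'zpc': array([0.04820996, 0.05135172]), 'n': 4046}
tri [0.51062495 0.11687047 0.04651675]
tcp [0.51012242 0.11821676 0.15145539] yaw -0.1364228166312922 q [-0.264  0.689 -0.084  1.958  0.113  0.497 -2.136] tooldelta [0.00113219 0.00148632 0.10495661]
```

View pics/w3m.png

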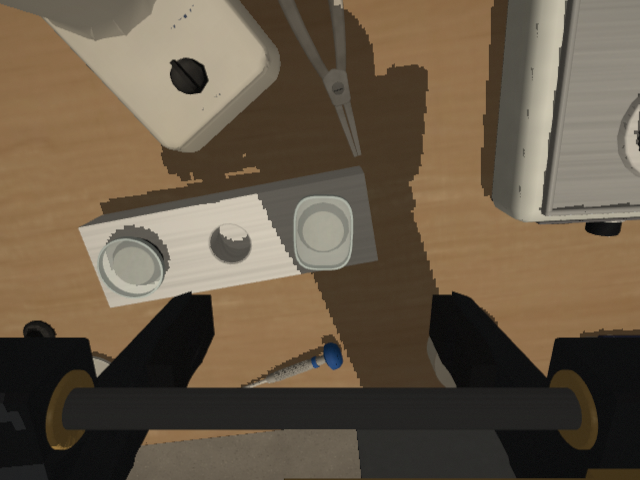

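The lens sits at (323,231), 38 x 50 mm with its centre at z ≈ 0.0465. Those sizes match, and the yaw is aligned. Next I'll descend and grip.

servo_tool:
  translation:
    - [0.0004,0.0007,0.02]
    - [0.0003,0.0007,0.025]
    - [0,0,0.025]
    - [0,0,0.02]
    - [0,0,0.014]
    - [0,0,0.007]
    - [0,0,0]
    - [0,0,0]
  turn:
    - [0,0,0]
    - [0,0,0]
    - [0,0,0]
    - [0,0,0]
    - [0,0,0]
    - [0,0,0]
    - [0,0,0]
    - [0,0,0]

```text
clock: 5.3
tool_pos: [0.5102, 0.1175, 0.0403]
eef_rot: [0.998, -0.068, 0.001, -0.0]
contact_force: [-0.4, -0.4, 0.2]
opening: 0.996
finger_force: 0.0
```

servo_tool:
  translation:
    - [0,0,0]
    - [0,0,0]
    - [0,0,0]
    - [0,0,0]
    - [0,0,0]
    - [0,0,0]
    - [0,0,0]
    - [0,0,0]
  turn:
    - [0,0,0]
    - [0,0,0]
    - [0,0,0]
    - [0,0,0]
    - [0,0,0]
    - [0,0,0]
    - [0,0,0]
    - [0,0,0]
  grip: 0.3
  grip_force: 35

```text
clock: 6.3
tool_pos: [0.5097, 0.1174, 0.0397]
eef_rot: [0.998, -0.068, -0.0, 0.0]
contact_force: [-0.0, 0.1, 0.3]
opening: 0.413
finger_force: 35.0
```

servo_tool:
  translation:
    - [0,0,-0.01]
    - [0,0,-0.015]
    - [0,0,-0.025]
    - [0,0,-0.03]
    - [0,0,-0.03]
    - [0,0,-0.025]
    - [0,0,-0.015]
    - [0,0,0]
  turn:
    - [0,0,0]
    - [0,0,0]
    - [0,0,0]
    - [0,0,0]
    - [0,0,0]
    - [0,0,0]
    - [0,0,0]
    - [0,0,0]

```text
clock: 7.3
tool_pos: [0.5103, 0.1175, 0.1909]
eef_rot: [0.998, -0.068, 0.001, -0.0]
contact_force: [-0.3, 1.0, 0.3]
opening: 0.416
finger_force: 35.0
```

```bash
python3 - <<'E'
from h import *
s=snap('wrist','w4'); st=r.get_state(); p=st['tool_pos']; R=Ro.from_quat(st['eef_rot']).as_matrix()
c=cloud(s); print(p,st['opening'],st['finger_force'],'yaw',np.arctan2(R[1,0],R[0,0]))
l=lens(s,[p[0],p[1],p[2]+.007],zr=(p[2]-.002,p[2]+.02),zp=p[2]+.009,box=110); print(l)
cv2.imwrite('pics/w4m.png',s['img'][:,:,::-1])
E
```

```text
[0.509655   0.11734356 0.18992197] 0.4136409691394942 34.99990175594576 yaw -0.1362386612139459
{'uv': (np.float64(321.62363377158243), np.float64(317.35007128148266)), 'cen': array([0.51283682, 0.11716198]), 'ang': np.float64(1.440122355271704), 'rect': ((512.7453002929688, 115.18130493164062), (54.26283264160156, 56.16612243652344), 30.257326126098633), 'zmed': np.float64(0.2012004389520745), 'zpc': array([0.19735976, 0.20515694]), 'n': 12626}
```

View pics/w4m.png

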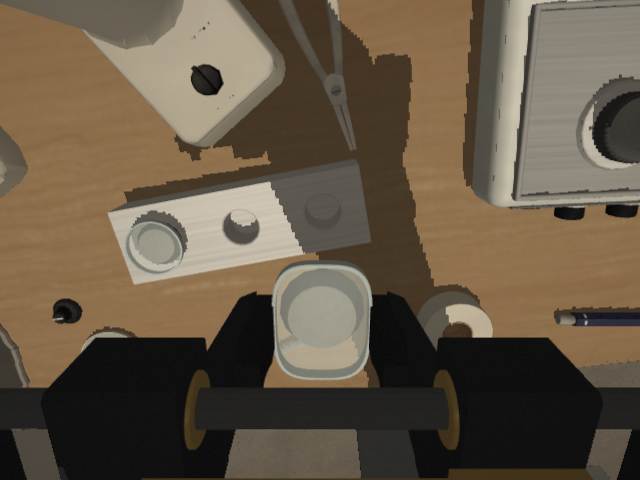

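The lens is held squarely between the fingers, spanning columns 272–372 and rows 262–379. Next I'll measure its offset in the tool frame and its tilt.

```bash
python3 - <<'E'
from h import *
s=dict(np.load('/tmp/w4.npz')); st=r.get_state(); p=st['tool_pos']; R=Ro.from_quat(st['eef_rot']).as_matrix()
zr=p[2]+.0073
for uv in ((322,262),(322,379),(272.5,320),(371.5,320)): print(uv,(R.T@(plane(s,*uv,zr)-p)*1000).round(1))
c=cloud(s); q=(c-p)@R*1000
for v in range(258,390,8): print(v,q[v,274:374:14,2].round(1), q[v,322,0].round(1))
E
```

```text
(322, 262) [25.7 -0.1 -7.3]
(322, 379) [-26.   -0.1  -7.3]
(272.5, 320) [  1.4 -19.3  -7.3]
(371.5, 320) [ 1.4 19.1 -7.3]
258 [156.2 189.2 189.8 189.9 190.9 190.1 191.2 190. ] -51.2
266 [190.7  -7.3  -9.4 -11.   -9.5 -10.1  -7.  190.1] 25.6
274 [189.7 -10.5 -11.  -10.5 -10.5 -10.9 -10.5 189.7] 22.5
282 [189.8 -10.2 -11.  -11.8 -11.1 -12.  -10.5 189.6] 19.6
290 [ -9.2 -10.7 -11.7 -11.9 -12.1 -11.2 -11.6 189.9] 16.6
298 [-10.9 -11.1 -11.5 -11.6 -12.  -11.8 -11.   -3.1] 13.7
306 [-10.4 -10.5 -12.4 -11.7 -11.3 -12.7 -10.7  -9.9] 9.8
314 [ -9.6 -10.9 -12.7 -13.2 -11.  -11.5 -12.  -16.6] 6.7
322 [ -9.9 -11.3 -11.5 -11.2 -12.7 -12.2 -11.5 -16.5] 3.2
330 [-10.1 -12.2 -11.2 -12.1 -12.7 -11.6 -10.7 -17.2] 0.4
338 [-11.4 -11.5 -11.6 -11.9 -13.1 -11.8 -11.7 -18.1] -3.8
346 [-12.  -10.5 -11.5 -12.  -12.1 -11.9 -10.7 -19. ] 83.0
354 [181.  -10.5 -11.3 -11.3 -11.6 -11.3 -11.1 -19.8] -11.6
362 [190.7 -11.7 -11.2 -11.8 -10.8 -11.5 -10.6 -19.9] -14.3
370 [190.1 -11.  -11.1 -10.9 -10.7 -10.1 -10.9 190.8] -18.8
378 [191.2 190.1  -9.5 -11.1  -9.6 190.4 190.1 190. ] -23.5
386 [190.4 189.4 190.8 189.3 190.5 189.3 190.3 189.7] -189.4
```

servo_tool:
  translation:
    - [0.0046,0.0478,0]
    - [0.0046,0.0478,0]
    - [0.0046,0.0478,0]
    - [0.0046,0.0478,0]
    - [0.0046,0.0478,0]
    - [0,0,0]
    - [0,0,0]
    - [0,0,0]
    - [0,0,0]
    - [0,0,0]
  turn:
    - [0,0,0]
    - [0,0,0]
    - [0,0,0]
    - [0,0,0]
    - [0,0,0]
    - [0,0,-0.1554]
    - [0,0,-0.1554]
    - [0,0,-0.1554]
    - [0,0,-0.1554]
    - [0,0,-0.1554]

```text
clock: 8.6
tool_pos: [0.4992, -0.1223, 0.1885]
eef_rot: [0.948, 0.317, -0.001, -0.001]
contact_force: [-0.8, -0.0, -1.3]
opening: 0.418
finger_force: 35.0
```

servo_tool:
  translation:
    - [0,0,0]
    - [0,0,0]
  turn:
    - [0,0,0]
    - [0,0,0]

```text
clock: 8.85
tool_pos: [0.4996, -0.1225, 0.1891]
eef_rot: [0.95, 0.314, -0.001, -0.0]
contact_force: [-0.0, -1.4, -0.4]
opening: 0.414
finger_force: 35.0
```

```bash
python3 - <<'E'
from h import *
s=snap('wrist','w5'); st=r.get_state(); p=st['tool_pos']; R=Ro.from_quat(st['eef_rot']).as_matrix()
print(p,'yaw',np.arctan2(R[1,0],R[0,0]),st['q'].round(2))
u,v=proj(s,[.5482,-.0866,.1]); print(u,v)
for t in (42,50): 
  x=star(s,u,v,thr=t,half=38); print(x)
w1=dict(np.load('/tmp/w1.npz')); print('tri',tri(s,x[0],w1,star(w1,323,113,thr=50)[0]))
c=cloud(s); m=(c[...,2]>.102)&(c[...,2]<.108)&(np.hypot(c[...,0]-.548,c[...,1]+.0866)<.024); P=c[m]; 
k=np.array([plane(s,*uv[::-1],.105)[:2] for uv in np.argwhere(m)])
cc=cv2.minEnclosingCircle((k*1000).astype(np.float32)); print(cc,len(P),'z',np.median(P[:,2]))
A=np.c_[2*k,np.ones(len(k))]; 
C=np.r_[np.array(cc[0])/1000,.1]; print('delta tool to circle',(R.T@(C-p)).round(4))
out=s['img'][:,:,::-1].copy(); cv2.imwrite('pics/w5m.png',out)
E
```

```text
[ 0.49976422 -0.12245     0.18928132] yaw 0.6387800014090014 [ 0.39  0.64 -0.38  1.94  0.39  0.63 -1.17]
322.6436162015942 139.53720953842944
(array([322.27321814, 137.12634989]), array([ 0.54911051, -0.08566164]), np.float64(0.6265991815558077), np.float64(0.011975340123173852), 926, np.int64(69))
(array([322.3516029 , 137.16752844]), array([ 0.54911721, -0.08571176]), np.float64(0.635657278096188), np.float64(0.012225889377577803), 967, np.int64(84))
tri [ 0.54775767 -0.08678217  0.08063028]
((548.1448364257812, -86.61402893066406), 18.924360275268555) 1301 z 0.1044699559584262
delta tool to circle [0.0603 0.0001 0.0892]
```

View pics/w5m.png

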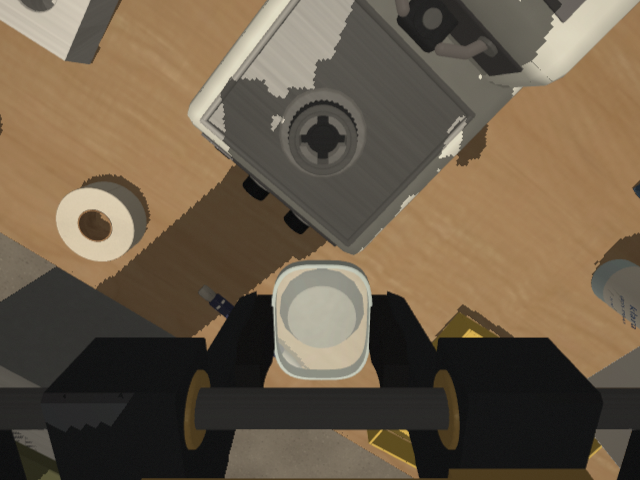

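servo_tool:
  translation:
    - [0.015,0.0002,0]
    - [0.0302,0,0]
    - [0.0152,0,0]
    - [0,0,0.015]
    - [0,0,0.02]
    - [0,0,0.013]
    - [0,0,0]
    - [0,0,0]
  turn:
    - [0,0,0]
    - [0,0,0]
    - [0,0,0]
    - [0,0,0]
    - [0,0,0]
    - [0,0,0]
    - [0,0,0]
    - [0,0,0]

```text
clock: 9.9
tool_pos: [0.5487, -0.0868, 0.142]
eef_rot: [0.949, 0.315, 0.0, 0.0]
contact_force: [0.5, -0.3, 0.2]
opening: 0.416
finger_force: 35.0
```

```bash
python3 - <<'E'
from h import *
st=r.get_state(); R=Ro.from_quat(st['eef_rot']).as_matrix()
print(st['tool_pos'],np.arctan2(R[1,0],R[0,0]),R[:,2],'tool err',R.T@(np.array([.5482,-.0866,0])-st['tool_pos']),st['contact_force'].round(2))
E
```

```text
[ 0.54865664 -0.08678482  0.14195569] 0.640515993438333 [ 3.50683798e-04 -2.26294901e-04 -9.99999913e-01] tool err [-0.00027639 -0.00047659  0.14195548] [ 0.45 -0.33  0.18]
```

servo_tool:
  translation:
    - [-0.0001,-0.0003,0.004]
    - [0,0,0.004]
    - [0,0,0.004]
    - [0,0,0.003]
    - [0,0,0.003]
    - [0,0,0]
  turn:
    - [0,0,0]
    - [0,0,0]
    - [0,0,0]
    - [0,0,0]
    - [0,0,0]
    - [0,0,0]

```text
clock: 10.65
tool_pos: [0.5482, -0.0863, 0.1235]
eef_rot: [0.949, 0.315, -0.0, -0.0]
contact_force: [-0.4, 0.3, -1.3]
opening: 0.417
finger_force: 35.0
```

Low forces, so the nose is in the mouth. I'll go on through the spline entry.

servo_tool:
  translation:
    - [0,0,0.0015]
    - [0,0,0.0015]
    - [0,0,0.0015]
    - [0,0,0.0015]
    - [0,0,0]
  turn:
    - [0,0,0]
    - [0,0,0]
    - [0,0,0]
    - [0,0,0]
    - [0,0,0]

```text
clock: 11.28
tool_pos: [0.5482, -0.0864, 0.1176]
eef_rot: [0.949, 0.315, -0.0, 0.0]
contact_force: [-0.6, -0.7, -0.9]
opening: 0.413
finger_force: 35.0
```

servo_tool:
  translation:
    - [0,0,0.0015]
    - [0,0,0.0015]
    - [0,0,0.001]
    - [0,0,0.001]
    - [0,0,0]
  turn:
    - [0,0,0]
    - [0,0,0]
    - [0,0,0]
    - [0,0,0]
    - [0,0,0]

```text
clock: 11.9
tool_pos: [0.5485, -0.0864, 0.1129]
eef_rot: [0.949, 0.315, 0.0, 0.0]
contact_force: [-0.6, 1.5, 4.8]
opening: 0.418
finger_force: 35.0
```

servo_tool:
  translation:
    - [0,0,0.001]
    - [0,0,0.001]
    - [0,0,0.0005]
    - [0,0,0]
  turn:
    - [0,0,0]
    - [0,0,0]
    - [0,0,0]
    - [0,0,0]
  grip_force: 45

```text
clock: 12.4
tool_pos: [0.5485, -0.0864, 0.1107]
eef_rot: [0.949, 0.315, 0.0, 0.0]
contact_force: [-1.8, -0.5, 7.1]
opening: 0.412
finger_force: 45.0
```

servo_tool:
  translation:
    - [0,0,0.0007]
    - [0,0,0.0007]
    - [0,0,0]
    - [0,0,0]
  turn:
    - [0,0,0]
    - [0,0,0]
    - [0,0,0]
    - [0,0,0]

```text
clock: 12.9
tool_pos: [0.5485, -0.0865, 0.1105]
eef_rot: [0.949, 0.315, 0.0, 0.001]
contact_force: [-3.9, 0.9, 17.8]
opening: 0.414
finger_force: 45.0
```

The force jumps to 17.8 N and z stops at 0.1105, which matches the flange seating (0.1107 expected). I'll verify this with a camera.

```bash
python3 - <<'E'
from h import *
s=snap('wrist','w6'); st=r.get_state(); p=st['tool_pos']; R=Ro.from_quat(st['eef_rot']).as_matrix()
print(p,st['contact_force'].round(2),st['moment'].round(2),st['finger_force'],st['opening'])
c=cloud(s)
for v in range(264,380,16): print(v,(c[v,280:370:14,2]*1000).round(1))
zr=p[2]+.0073
cv2.imwrite('pics/w6m.png',s['img'][:,:,::-1]); snap('scene','s6')
E
```

```text
[ 0.54846974 -0.08648544  0.11044889] [-4.7   0.4  18.42] [-0.09  0.87 -0.01] 45.00463644450065 0.41701603802129666
264 [ 73.5 117.2 119.1 119.6 118.8 116.5  75.2]
280 [120.6 119.8 120.1 121.  121.1 120.9 119.3]
296 [121.  121.  120.9 256.1 121.9 121.7 120.7]
312 [120.4 121.9 121.5 122.8 121.8 121.6 120.5]
328 [120.7 121.5 121.4 121.7 121.1 120.5 120.5]
344 [120.6 122.1 121.8 121.1 121.2 120.3 120.5]
360 [120.6 120.6 121.7 121.2 121.5 121.1 120. ]
376 [  0.8 121.1 119.6 121.  119.2 119.9  60.8]
```

View pics/w6m.png

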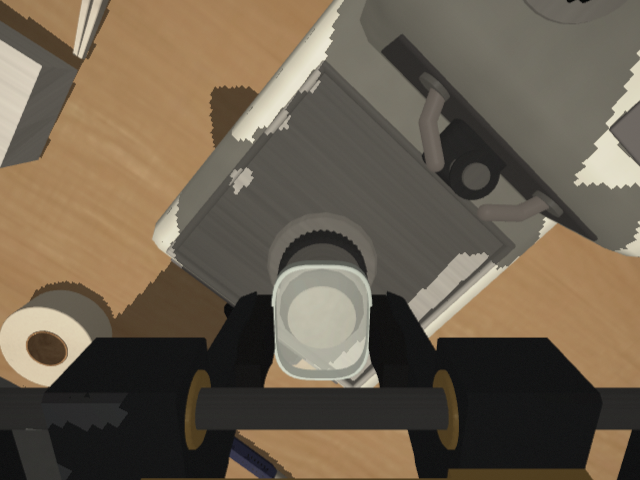

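The lens sits level over the chuck at (322,320). Its surface is at about 121 mm, which puts the stem tip at about 81 mm, i.e. 24 mm below the rim, so it is home and still held under push.

```bash
python3 -c "
from plant import r
print(r.finish_job())"
```

```text
the job is handed in; nothing more can be done
None
```

The rounded-rectangular lens is fully home in the groover's chuck, splines meshed and flange on the rim. The gripper is still holding it down at about 18 N, ready for you to tighten the lock ring, and the job is handed in.

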